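# Tilt a battery pack back out of its spring-contact charging dock

## Robot

A 7-joint arm with a two-finger parallel gripper is mounted at the origin on the work surface. World frame = base frame: x ahead of the robot, y to its left, z up, the work surface at z = 0. Lengths are in m, angles in rad, forces in N, time in s.
With the tool pointing down it reaches from about 0.4 to 0.85 m from the base axis. Payload 10.4 kg.
Tool frame: the origin (TCP) lies on the centre line of the jaws, within the pads' length; the fingertips stand r.tip_extent ahead of it and the grasp point (between the pads) lies 3 mm ahead of it (r.tip_extent is the distance from the TCP to the fingertips, in m); z points along the fingers, y is the direction in which the jaws open and shut (so a half turn about z gives the same grasp; the last joint's range is limited). The gripper opens to 87 mm and grips with 3 to 60 N. Pads are 19 mm wide; open, the fingers measure 117 mm over their backs; the gripper's body (75 mm by 190 mm) begins 51 mm behind the grasp point.
Start: joints at [-1.318, 0.332, -0.065, 1.46, 0.022, 1.35, -0.088], TCP at [0.17, 0.601, 0.245] pointing down, gripper open.
Joint ranges: [-2.6, 2.6], [-0.5, 2.12], [-1.47, 1.34], [0.16, 2.42], [-1.27, 4.41], [0.06, 2.06], [-2.6, 2.6]. Speed limits (rad/s): [2.22, 2.22, 2.79, 2.79, 3.14, 3.14, 3.14].

## Interface

Orientations are given as a unit quaternion [x, y, z, w].
In Python, from bench import r gives the robot as it stands. The module is installed in compiled form; this text tells all that it offers.
- The arm moves only by the shell command python3 -m jog 'ROWS' [FORCE]. ROWS is JSON, a list of rows, each a list of 5 numbers: the shift along the tool's x, y, z in cm, then the turn about the tool's z in rad, then the closure, from 0 (fully open) to 1 (shut). A call has exactly 10 rows; each row shifts and turns the pose as measured when the row begins, along the tool's axes as they then stand; what a row does not reach is not made up. A row lasts 1/10 s, in which the tool goes at most 50 mm and 8.59 degrees, less where a joint would pass 70% of its speed; a pose out of reach is approached as far as the arm can. A call with a gripper value outside its range is refused whole. The fingers move at their own pace and stop on an object; FORCE is the grip in N (left out, the last holds). Time passes only in rows, so rows that do not move let the fingers close, or fill a call up. It gives the time, the measured TCP pose, the force and the opening at its end, in the units of the state.
- r.read_state(): the state, without advancing time (a new reading comes with each control period).
- r.camera(name): name is "scene" or "top" or "wrist"; returns a dict with "pixels" (420x560x3 uint8, red, green, blue), "fx", "fy", "cx", "cy" (pixels), "camera_from_world" (4x4, takes a point from world to camera coordinates). Camera axes: x right, y up, looking along -z (the intrinsics and any distortion apply to the point x, -y, -z); pixel columns grow to the right and rows downward; lengths in m; the calibration is good to about 2 mm. A picture is of the moment at which its call begins. There is no depth.
- r.close_job(): hands the job in, once; it reports no verdict.
The state is a dict: "time": time; "joint_positions": joint angles; "joint_vel": joint speeds; "joint_torque": joint torques, N m; "ee_pos": TCP position; "eef_rot": TCP orientation; "ft_force": force on the tool from outside, world axes, zero at the start; "torque": the same for the moment, N m; "width": finger opening in m.
Only numpy, scipy, OpenCV 4.12 (cv2) and the standard library are available. Lean on these libraries where they do the work, as an engineer would, in place of code of your own. Each camera call takes 0.05 s, during which the arm holds its last target. There are 200 camera calls.

## Task

Take the battery pack out of its charging dock without forcing it, never pressing or levering hard on the dock: press it back against the spring contact until it meets the firm stop, keep it back while you tilt its far end up clear of the retaining lip, then draw it out from under the heel ledge. Set it down gently, lying flat on its base inside the shallow tray, let go, and leave the jar, screwdriver and multimeter alone.

Things in the scene. Friction and masses are not known exactly. Their poses are not given: they have to be found in the camera images.
- pack_grip (a point): Where to hold the battery pack: across its 44 mm width (y), both sides free for fingers within 20 mm of this point along x. Mid-length, mid-width, 28 mm above the pack's underside, 16 mm below its top. Axes: x to the toe (far from the robot), z up. Tilting the far end up leans the pack's top back towards the robot.
- pack: Battery pack: black block 70 (x) x 44 (y) x 44 mm tall, 0.3 to 0.65 kg. Low toe sticks out 33 mm at the far end (+x), low heel tab 37 mm at the near end; both 40 mm wide, 10 mm tall from the underside; so x = -72 to +68 mm. Origin: centre of its underside. Starts flat in the dock.
- pack_toe (a point): Middle of the end face of the toe: 68 mm along +x from the pack's centre, 5 mm above its underside. Axes as the pack's.
- pack_heel (a point): Middle of the upper edge of the heel tab's end: 72 mm along -x from the pack's centre, 10 mm above its underside. With the pack pressed on the stops, turn it about this edge to raise the toe: it clears the lip from 0.14 rad on and has room up to 0.25 rad.
- dock: Fixed charging dock, square with the pack. Origin on the table below the pack's starting place, x towards the lip, z up. Base plate 218 x 80 x 12 mm with four side guides 8 mm high. Its steel frame (lip, ledge, stops) is set fore or aft by up to 12 mm, NOT reported: feel for it. Keep the pack's force on lip, ledge, contact and stops under 20 N.
- dock_far (a point): Top edge of the dock's base plate, far end, middle (101 mm along x). Nearby the retaining lip, 56 mm wide: a steel tongue over the toe, underside 12 mm and top 18 mm above the plate. The pack must go back (-x) 2 to 26 mm before the toe is free of it (differs, not reported), and meets the firm stops 2 mm beyond that.
- dock_near (a point): Top edge of the base plate, near end, middle (117 mm along -x). Here a steel ledge covers the heel tab (underside 19, top 24 mm above the plate). Under it a brass contact, met 3.5 mm before the firm steel stops, springs back with 2 to 4 N (plus 1 to 5 N friction). Tilted, draw the pack 40 mm or more along its own +x before raising it.
- tray_floor (a point): Centre of the inner floor of a shallow fixed aluminium tray, open on top, 190 (x) x 94 (y) x 22 mm tall, walls 4 mm. x along its long side, z up. The pack lies in it lengthwise, either way round. Keep the force of the pack on the tray under 45 N.
- tray: The same tray; origin at the centre of its underside, on the table; its floor is 4 mm thick.
- jar_mid (a point): Bystander: closed jar, 48 mm across, 60 mm tall; its centre half-way up.
- driver_grip (a point): Bystander: screwdriver lying on the mat beside the work; this point is on its handle.
- meter_mid (a point): Bystander: multimeter lying on its back, 150 x 75 x 35 mm; its centre.
Things that resemble listed ones, but are neither listed nor needed, are in the scene too. There is more than one size of the pack; the job needs the larger.

How it is judged:
By the outcome, as a careful person would: the job done as asked, in the order asked, and still so for the second after the job is handed in, with the robot touching nothing.
It also fails if it takes over 69 s, if anything falls off the work surface, if the arm or the gripper's body presses on something with over 40 N, if the wrist force passes 120 N, or if a joint passes its speed limit or range.

## Working session

There is one attempt and no reset: what is moved stays moved. The work goes in short steps, Python scripts to look and compute and a shell command to move; the robot and the scene stay as the last step left them, time stands still between calls to the robot, and variables do not carry over. Pictures are saved under pics/ and viewed, about 8 in all and at most 12, crops included, and the job is handed in when it is done.

```bash
mkdir -p pics; cat > h.py <<'E'
import numpy as np, cv2, json
from bench import r
from scipy.spatial.transform import Rotation as R
def snap(n,f):
    c=r.camera(n); cv2.imwrite(f'pics/{f}.png',c['pixels'][...,::-1]); 
    np.savez(f'pics/{f}.npz',**{k:np.array(v) for k,v in c.items()}); return c
def load(f): return dict(np.load(f'pics/{f}.npz'))
def ray(c,u,v):
    M=np.array(c['camera_from_world']); d=np.array([(u-c['cx'])/c['fx'],-(v-c['cy'])/c['fy'],-1])
    return -M[:3,:3].T@M[:3,3], M[:3,:3].T@d
def onz(c,u,v,z):
    o,d=ray(c,u,v); return o+d*(z-o[2])/d[2]
def proj(c,p):
    M=np.array(c['camera_from_world']); q=M[:3,:3]@p+M[:3,3]
    return c['cx']+c['fx']*q[0]/-q[2], c['cy']-c['fy']*q[1]/-q[2]
E
python3 - <<'E'
from h import *
c=snap('top','top0');snap('scene','sc0')
print({k:v for k,v in c.items() if k!='pixels'}); print(r.read_state(), r.tip_extent)
E
```

```text
{'fx': 494.1349568114367, 'fy': 494.1349568114367, 'cx': 275.09992253083306, 'cy': 207.65926371273878, 'camera_from_world': array([[ 0.01205027, -0.99974784, -0.01894842, -0.00297472],
       [ 0.99777838,  0.0107805 ,  0.06574256, -0.58349081],
       [-0.06552171, -0.01969854,  0.99765669, -1.24245547],
       [ 0.        ,  0.        ,  0.        ,  1.        ]])}
{'time': 0.1, 'joint_positions': array([-1.31759173,  0.3328068 , -0.06469042,  1.46083173,  0.02161841,
        1.34988736, -0.08850039]), 'joint_vel': array([ 1.83993381e-04, -1.77341347e-03, -8.31034535e-04, -2.23013980e-03,
        1.19783133e-03,  3.98669176e-05,  7.13513843e-04]), 'joint_torque': array([ 1.42626934e-03, -6.24540782e+01,  2.45743344e-02, -3.90710735e+01,
       -6.14769501e-02,  3.66283162e-02,  1.08702363e-04]), 'ee_pos': array([0.17013055, 0.60108353, 0.24384685]), 'eef_rot': array([ 1.37459029e-01,  9.90507260e-01, -6.16832817e-04, -4.74681974e-05]), 'ft_force': array([ 0.60938258, -0.18551118, -0.07026386]), 'torque': array([-0.02745065,  0.00397423,  0.00242762]), 'width': 0.0868392112544232} 0.022
```

View pics/top0.png

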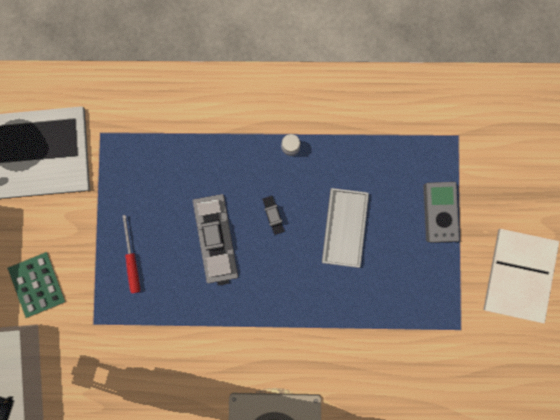

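View pics/sc0.png

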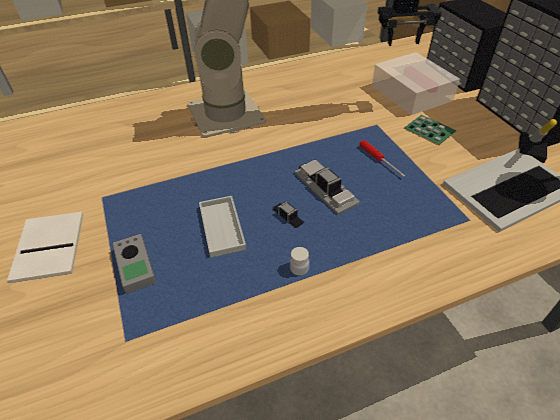

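Top view: the candidates for the pack are the block seated in the dock (212,236) and a smaller loose copy (274,215). The dock one is the larger, so I choose it. The tray is at (346,228), the jar (290,145), the meter (442,212) and the screwdriver (132,265). I'll check with a close crop and measure.

```bash
python3 - <<'E'
from h import *
c=load('top0'); im=c['pixels'][...,::-1].copy()
a=cv2.resize(im[185:295,180:250],None,fx=5.4,fy=5.4,interpolation=cv2.INTER_CUBIC)
b=cv2.resize(im[185:295,310:380],None,fx=5.4,fy=5.4,interpolation=cv2.INTER_CUBIC)
cv2.imwrite('pics/crop0.png',np.hstack([a,b]))
hsv=cv2.cvtColor(im,cv2.COLOR_BGR2HSV)
light=((hsv[...,1]<60)&(hsv[...,2]>95)).astype(np.uint8)
for n,(x0,x1,y0,y1) in dict(dock=(180,250,185,295),tray=(310,380,180,275)).items():
    m=np.zeros_like(light); m[y0:y1,x0:x1]=light[y0:y1,x0:x1]
    m=cv2.morphologyEx(m,cv2.MORPH_CLOSE,np.ones((3,3)))
    p=cv2.findNonZero(m); re=cv2.minAreaRect(p); bx=cv2.boxPoints(re)
    z=.012 if n=='dock' else .022
    w=np.array([onz(c,u,v,z)[:2] for u,v in bx]); print(n,re); print(w.round(4), w.mean(0), [np.linalg.norm(w[i]-w[i-1]).round(4) for i in range(4)])
    e=[w[i]-w[i-1] for i in range(4)]; e=max(e,key=np.linalg.norm); e*=np.sign(e[0]); print('yaw',np.arctan2(e[1],e[0]))
E
```

```text
dock ((214.157958984375, 238.30291748046875), (86.39569091796875, 31.504331588745117), 80.34010314941406)
[[0.6057 0.2201]
 [0.6202 0.1401]
 [0.4027 0.0989]
 [0.3883 0.178 ]] [0.50420141 0.15925158] [np.float64(0.2214), np.float64(0.0813), np.float64(0.2213), np.float64(0.0804)]
yaw 0.19144194081633198
tray ((344.7506408691406, 227.27618408203125), (39.643775939941406, 76.93114471435547), 6.809049606323242)
[[ 0.4442 -0.1127]
 [ 0.6383 -0.1347]
 [ 0.6272 -0.2347]
 [ 0.4337 -0.2118]] [ 0.53587333 -0.17348516] [np.float64(0.0996), np.float64(0.1953), np.float64(0.1006), np.float64(0.1949)]
yaw -0.11314811134081375
```

View pics/crop0.png

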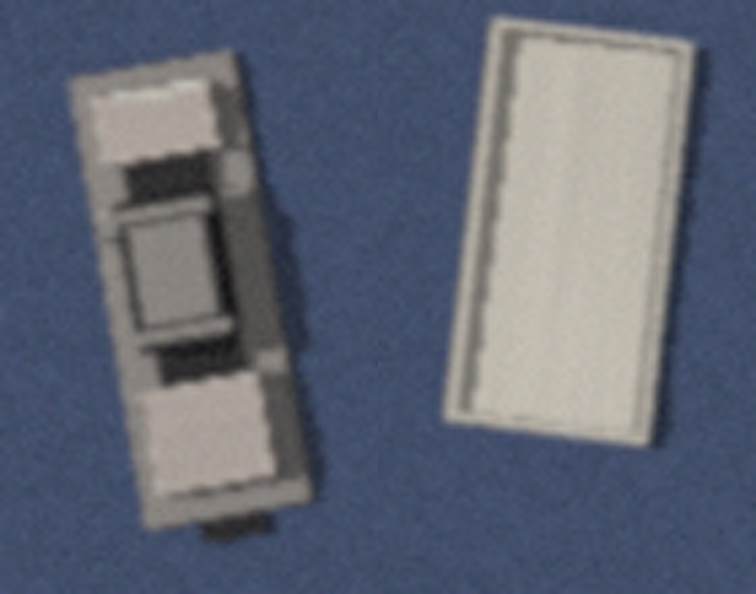

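The crop shows the larger pack in the dock, its heel and toe running under the two steel covers, and the empty tray. Dock yaw is about 0.19 rad, with its origin near (0.512, 0.161). I'm starting the approach.

```bash
cat >> h.py <<'E'
def st(target=None,yaw=None):
    s=r.read_state(); Q=R.from_quat(s['eef_rot']).as_matrix(); y=np.arctan2(-Q[0,1],Q[1,1])
    print('t',round(s['time'],2),'pos',s['ee_pos'].round(4),'yaw',y.round(3),'zax',Q[:,2].round(3),'F',s['ft_force'].round(2),'T',s['torque'].round(2),'w',round(s['width'],4))
    if yaw is not None: print('turn',round(-(yaw-y),3))
    if target is not None: print('tool cm',(100*Q.T@(np.array(target)-s['ee_pos'])).round(2))
E
python3 -m jog '[[-3.7,-2.75,0,0,0],[-3.7,-2.75,0,0,0],[-3.7,-2.75,0,0,0],[-3.7,-2.75,0,0,0],[-3.7,-2.75,0,0,0],[-3.7,-2.75,0,0,0],[-3.7,-2.75,0,0,0],[-3.7,-2.75,0,0,0],[-3.7,-2.75,0,0,0],[-3.7,-2.75,0,0,0]]' 25
python3 -c "
from h import *
st([.512,.161,.17],.19)"
```

```text
time: 1.1
ee_pos: [0.4554, 0.2263, 0.2395]
eef_rot: [0.131, 0.991, -0.002, -0.003]
ft_force: [0.7, 1.2, -0.3]
width: 0.0872
t 1.1 pos [0.4554 0.2263 0.2395] yaw -0.263 zax [-0.006 -0.004 -1.   ] F [ 0.7   1.21 -0.28] T [ 0.05 -0.06 -0.01] w 0.0872
turn -0.453
tool cm [-7.2  -4.79  6.94]
```

```bash
python3 -m jog '[[-2.4,-1.6,1,0,0],[-2.4,-1.6,1,0,0],[-2.4,-1.6,1,0,0],[0,0,1,-0.11,0],[0,0,1,-0.11,0],[0,0,1,-0.11,0],[0,0,0,-0.11,0],[0,0,0,0,0],[0,0,0,0,0],[0,0,0,0,0]]'
python3 -c "
from h import *
st([.512,.161,.17],.19)
snap('wrist','w1');snap('top','top1')"
```

```text
time: 2.1
ee_pos: [0.5165, 0.1478, 0.175]
eef_rot: [-0.087, 0.996, -0.004, -0.005]
ft_force: [-0.1, -0.2, 0.5]
width: 0.0869
t 2.1 pos [0.5165 0.1478 0.175 ] yaw 0.174 zax [-0.008 -0.008 -1.   ] F [-0.12 -0.23  0.52] T [ 0.06 -0.02 -0.01] w 0.0869
turn -0.016
tool cm [0.21 1.38 0.49]
```

View pics/w1.png

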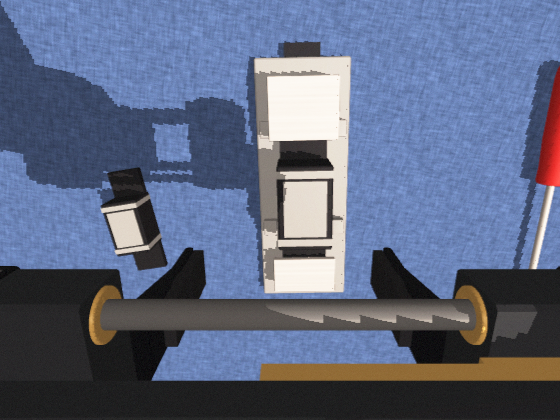

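The wrist view looks from above with the heel end up. It shows the pack top at about (305,208), the plate corners at (254,58), (350,58), (345,291) and (264,291), the small pack at (132,225) and the screwdriver on the right.

```bash
python3 - <<'E'
from h import *
c=load('w1')
P=[onz(c,u,v,.012)[:2] for u,v in [(254,58),(350,58),(346,291),(263,291)]]
print(np.round(P,4)); n=(P[0]+P[1])/2; f=(P[2]+P[3])/2
d=f-n; L=np.linalg.norm(d); d/=L; print('len',L,'yaw',np.arctan2(d[1],d[0]),np.linalg.norm(P[0]-P[1]),np.linalg.norm(P[2]-P[3]))
o=(f-d*.101+n+d*.117)/2; print('origin',o)
yy=np.arctan2(*( (P[1]-P[0])*[-1,1]))
# pack top (label+edges) 
im=c['pixels'].astype(int); print('packtop ends z.056', [onz(c,u,v,.056).round(4) for u,v in [(305,160),(304,246),(305,208)]])
print('cover edges z',[onz(c,u,v,.036).round(4) for u,v in [(304,76),(304,139)]],[onz(c,u,v,.03).round(4) for u,v in [(304,258),(304,291)]])
st([o[0],o[1],.17],.19)
E
```

```text
[[0.4057 0.0991]
 [0.3922 0.1762]
 [0.6017 0.2204]
 [0.6163 0.1391]]
len 0.2142147167689065 yaw 0.19788211094197958 0.07828610086569511 0.08264659862232725
origin [0.51181695 0.16027083]
packtop ends z.056 [array([0.474 , 0.1527, 0.056 ]), array([0.5433, 0.1651, 0.056 ]), array([0.5113, 0.1598, 0.056 ])]
cover edges z [array([0.414 , 0.1413, 0.036 ]), array([0.4605, 0.1501, 0.036 ])] [array([0.5656, 0.1703, 0.03  ]), array([0.5988, 0.1766, 0.03  ])]
t 2.2 pos [0.5165 0.1479 0.1751] yaw 0.175 zax [-0.008 -0.008 -1.   ] F [ 0.51 -0.78  0.54] T [ 0.06 -0.01  0.01] w 0.0872
turn -0.015
tool cm [0.24 1.31 0.5 ]
```

```bash
python3 - <<'E'
from h import *
im=load('w1')['pixels'][...,::-1]; cv2.imwrite('pics/cropw1.png',cv2.resize(im[30:300,240:365],None,fx=2.2*2,fy=2.2,interpolation=cv2.INTER_CUBIC))
E
```

```text
(no output)
```

View pics/cropw1.png

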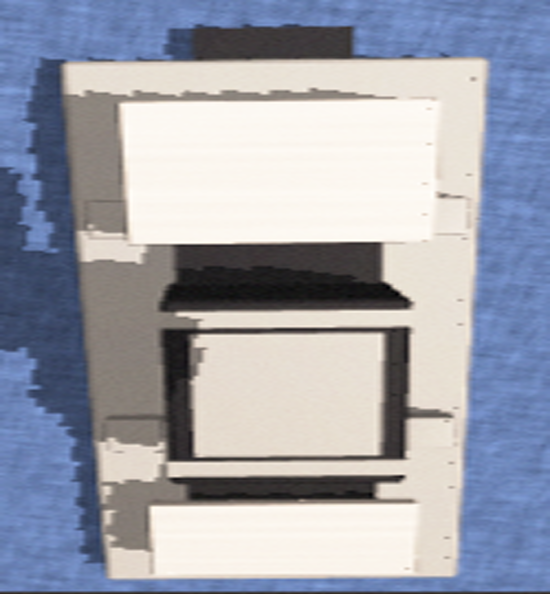

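```bash
python3 -m jog '[[0,1.35,1.5,-0.02,0],[0,0,2,0,0],[0,0,2,0,0],[0,0,1.5,0,0],[0,0,0,0,0],[0,0,0,0,0],[0,0,0,0,0],[0,0,0,0,0],[0,0,0,0,0],[0,0,0,0,0]]'
python3 -c "
from h import *
st([.514,.161,.046],.193)"
```

```text
time: 3.2
ee_pos: [0.5163, 0.1629, 0.1079]
eef_rot: [-0.094, 0.996, -0.002, -0.001]
ft_force: [-0.4, 0.0, 0.2]
width: 0.0873
t 3.2 pos [0.5163 0.1629 0.1079] yaw 0.189 zax [-0.001 -0.004 -1.   ] F [-0.42  0.03  0.25] T [-0.    0.09  0.01] w 0.0873
turn -0.004
tool cm [ 0.25 -0.11  6.19]
```

```bash
python3 -m jog '[[0.25,-0.12,1.5,0,0],[0,0,1.5,0,0],[0,0,1.5,0,0],[0,0,1,0,0],[0,0,0.6,0,0],[0,0,0,0,0],[0,0,0,0,0],[0,0,0,0,0],[0,0,0,0,0],[0,0,0,0,0]]'
python3 -c "
from h import *
st([.514,.161,.046],.193)"
```

```text
time: 4.2
ee_pos: [0.5168, 0.162, 0.0487]
eef_rot: [-0.094, 0.996, -0.001, 0.003]
ft_force: [-0.1, 1.1, -0.3]
width: 0.0871
t 4.2 pos [0.5168 0.162  0.0487] yaw 0.188 zax [ 0.006 -0.001 -1.   ] F [-0.12  1.13 -0.28] T [ 0.07 -0.02  0.05] w 0.0871
turn -0.005
tool cm [ 0.29 -0.05  0.27]
```

```bash
python3 -m jog '[[0.2,-0.05,0.25,0,0.2],[0,0,0,0,0.3],[0,0,0,0,0.4],[0,0,0,0,0.5],[0,0,0,0,0.6],[0,0,0,0,0.7],[0,0,0,0,0.7],[0,0,0,0,0.7],[0,0,0,0,0.7],[0,0,0,0,0.7]]' 25
python3 -c "
from h import *
st([.514,.161,.046],.193)"
```

```text
time: 5.2
ee_pos: [0.5149, 0.1611, 0.0465]
eef_rot: [-0.094, 0.996, -0.001, 0.003]
ft_force: [0.3, -0.8, -0.1]
width: 0.0438
t 5.2 pos [0.5149 0.1611 0.0465] yaw 0.188 zax [ 0.006 -0.001 -1.   ] F [ 0.31 -0.8  -0.12] T [0.01 0.06 0.02] w 0.0438
turn -0.005
tool cm [0.09 0.01 0.04]
```

```bash
python3 -m jog '[[0.1,0,0,0,0.7],[0.1,0,0,0,0.7],[0.1,0,0,0,0.7],[0.1,0,0,0,0.7],[0.1,0,0,0,0.7],[0.1,0,0,0,0.7],[0,0,0,0,0.7],[0,0,0,0,0.7],[0,0,0,0,0.7],[0,0,0,0,0.7]]'
python3 -c "
from h import *
st([.514,.161,.046],.193)"
```

```text
time: 6.2
ee_pos: [0.509, 0.16, 0.0465]
eef_rot: [-0.094, 0.996, -0.0, 0.004]
ft_force: [1.6, 0.2, -0.7]
width: 0.044
t 6.2 pos [0.509  0.16   0.0465] yaw 0.188 zax [ 0.007 -0.    -1.   ] F [ 1.56  0.16 -0.68] T [ 0.11 -0.19  0.02] w 0.044
turn -0.005
tool cm [-0.51  0.    0.05]
```

```bash
python3 -m jog '[[0.08,0,0,0,0.7],[0.08,0,0,0,0.7],[0.08,0,0,0,0.7],[0.08,0,0,0,0.7],[0.08,0,0,0,0.7],[0,0,0,0,0.7],[0,0,0,0,0.7],[0,0,0,0,0.7],[0,0,0,0,0.7],[0,0,0,0,0.7]]'
python3 -c "
from h import *
st([.514,.161,.046],.193)"
```

```text
time: 7.2
ee_pos: [0.5048, 0.1592, 0.0465]
eef_rot: [-0.094, 0.996, -0.0, 0.004]
ft_force: [0.9, 0.4, -1.3]
width: 0.044
t 7.2 pos [0.5048 0.1592 0.0465] yaw 0.188 zax [ 0.007 -0.    -1.   ] F [ 0.87  0.36 -1.29] T [ 0.1  -0.11 -0.03] w 0.044
turn -0.005
tool cm [-0.94  0.    0.05]
```

```bash
python3 -m jog '[[0.06,0,0,0,0.7],[0.06,0,0,0,0.7],[0.06,0,0,0,0.7],[0.06,0,0,0,0.7],[0.06,0,0,0,0.7],[0.06,0,0,0,0.7],[0.06,0,0,0,0.7],[0,0,0,0,0.7],[0,0,0,0,0.7],[0,0,0,0,0.7]]'
python3 -c "
from h import *
st([.514,.161,.046],.193)"
```

```text
time: 8.2
ee_pos: [0.5016, 0.1586, 0.0467]
eef_rot: [-0.094, 0.996, -0.0, 0.005]
ft_force: [3.2, 0.5, -2.2]
width: 0.044
t 8.2 pos [0.5016 0.1586 0.0467] yaw 0.188 zax [ 0.01  0.   -1.  ] F [ 3.17  0.53 -2.21] T [ 0.18 -0.68 -0.02] w 0.044
turn -0.005
tool cm [-1.26  0.    0.09]
```

```bash
python3 -m jog '[[0.06,0,0,0,0.7],[0.06,0,0,0,0.7],[0.06,0,0,0,0.7],[0.06,0,0,0,0.7],[0.06,0,0,0,0.7],[0,0,0,0,0.7],[0,0,0,0,0.7],[0,0,0,0,0.7],[0,0,0,0,0.7],[0,0,0,0,0.7]]'
python3 -c "
from h import *
st([.514,.161,.046],.193)"
```

```text
time: 9.2
ee_pos: [0.5, 0.1583, 0.0472]
eef_rot: [-0.094, 0.996, -0.0, 0.007]
ft_force: [4.3, 0.9, -3.6]
width: 0.0436
t 9.2 pos [0.5    0.1583 0.0472] yaw 0.188 zax [ 0.014  0.001 -1.   ] F [ 4.28  0.92 -3.56] T [ 0.23 -0.97  0.04] w 0.0436
turn -0.005
tool cm [-1.43 -0.    0.14]
```

```bash
python3 -m jog '[[0,0,0.02,0,0.7],[0.1,0,0.02,0,0.7],[0.1,0,0.02,0,0.7],[0.1,0,0.02,0,0.7],[0.1,0,0.02,0,0.7],[0.1,0,0.02,0,0.7],[0.1,0,0.02,0,0.7],[0.1,0,0.02,0,0.7],[0.1,0,0.02,0,0.7],[0.1,0,0.02,0,0.7]]' 30
python3 -c "
from h import *
st([.514,.161,.046],.193)"
```

```text
time: 10.2
ee_pos: [0.4993, 0.1582, 0.0487]
eef_rot: [-0.094, 0.995, 0.002, 0.016]
ft_force: [7.5, 1.2, -4.1]
width: 0.0438
t 10.2 pos [0.4993 0.1582 0.0487] yaw 0.188 zax [ 0.032  0.006 -0.999] F [ 7.47  1.16 -4.06] T [ 0.27 -1.76  0.06] w 0.0438
turn -0.005
tool cm [-1.48  0.    0.32]
```

```bash
python3 -m jog '[[0.15,0,0,0,0.7],[0.15,0,0,0,0.7],[0.15,0,0,0,0.7],[0.15,0,0,0,0.7],[0.15,0,0,0,0.7],[0.15,0,0,0,0.7],[0.15,0,0,0,0.7],[0.15,0,0,0,0.7],[0.15,0,0,0,0.7],[0.15,0,0,0,0.7]]' 30
python3 -c "
from h import *
st([.514,.161,.046],.193);snap('scene','sc2')
im=load('sc2')['pixels'][...,::-1]; cv2.imwrite('pics/sc2c.png',cv2.resize(im[110:250,250:400],None,fx=5,fy=4,interpolation=cv2.INTER_CUBIC))"
```

```text
time: 11.2
ee_pos: [0.4975, 0.1576, 0.0533]
eef_rot: [-0.093, 0.995, 0.004, 0.031]
ft_force: [8.2, 2.1, -4.9]
width: 0.0439
t 11.2 pos [0.4975 0.1576 0.0533] yaw 0.187 zax [ 0.062  0.014 -0.998] F [ 8.22  2.07 -4.91] T [ 0.29 -2.07  0.06] w 0.0439
turn -0.006
tool cm [-1.63  0.03  0.83]
```

View pics/sc2c.png

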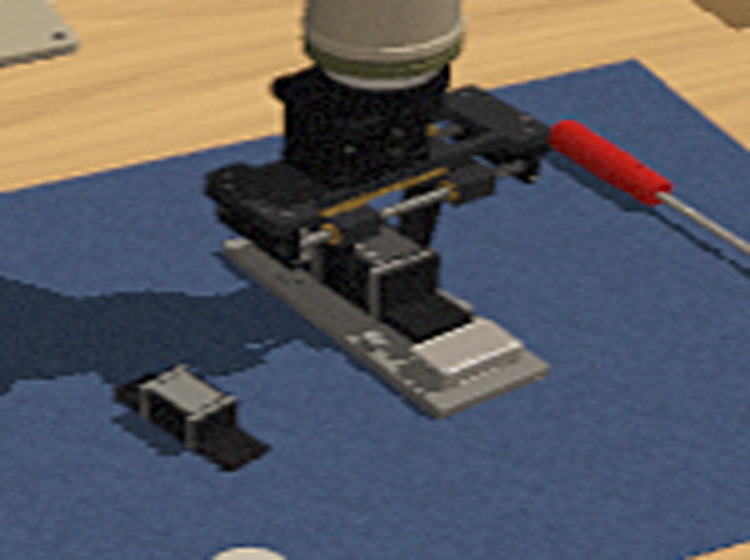

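The view shows the pack held with its toe end near the lip and not visibly jammed. The force stays near 8 N while the tool leans with the pack, so it is on the stop and pivoting. I'm continuing along the arc with back pressure kept on.

```bash
python3 -m jog '[[0.14,0,-0.06,0,0.7],[0.14,0,-0.06,0,0.7],[0.14,0,-0.06,0,0.7],[0.14,0,-0.06,0,0.7],[0.14,0,-0.06,0,0.7],[0.14,0,-0.06,0,0.7],[0.14,0,-0.06,0,0.7],[0.14,0,-0.06,0,0.7],[0.14,0,-0.06,0,0.7],[0.14,0,-0.06,0,0.7]]' 30
python3 -c "
from h import *
st([.514,.161,.046],.193);snap('wrist','w3');snap('scene','sc3')
a=load('w3')['pixels'][...,::-1][0:320,150:450];b=load('sc3')['pixels'][...,::-1][140:230,290:370]
cv2.imwrite('pics/c3.png',np.hstack([cv2.resize(a,(400,560)),cv2.resize(b,(400,560),interpolation=cv2.INTER_CUBIC)]))"
```

```text
time: 12.25
ee_pos: [0.4932, 0.1567, 0.0625]
eef_rot: [-0.093, 0.995, 0.006, 0.043]
ft_force: [8.3, 1.6, -5.9]
width: 0.0433
t 12.25 pos [0.4932 0.1567 0.0625] yaw 0.187 zax [ 0.085  0.02  -0.996] F [ 8.25  1.62 -5.9 ] T [ 0.32 -1.91  0.04] w 0.0433
turn -0.006
tool cm [-1.97  0.04  1.83]
```

View pics/c3.png

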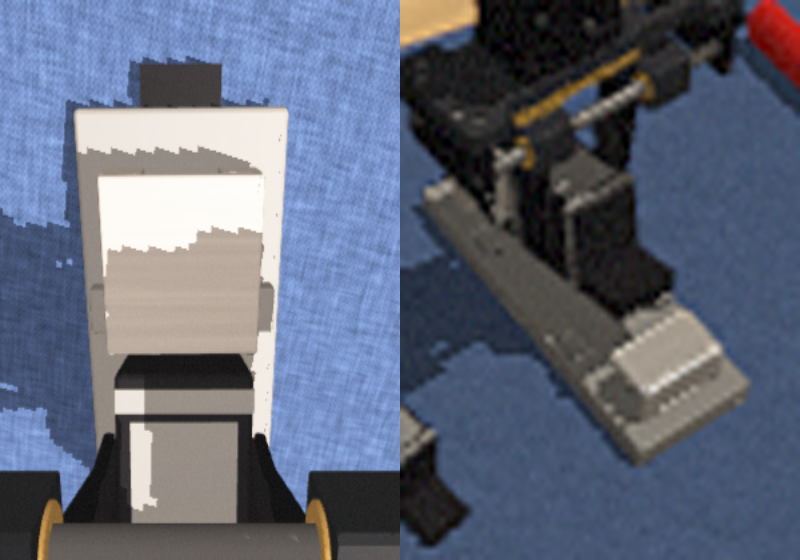

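The pack's toe is now clearly raised above the lip with a visible gap. The geometry gives a tilt of about 0.2 rad, and forces are below 10 N. Next I draw it along its own +x.

```bash
python3 -m jog '[[0,0,0,0,0.7],[-0.3,0,-0.035,0,0.7],[-0.3,0,-0.035,0,0.7],[-0.3,0,-0.035,0,0.7],[-0.3,0,-0.035,0,0.7],[-0.3,0,-0.035,0,0.7],[-0.3,0,-0.035,0,0.7],[-0.3,0,-0.035,0,0.7],[0,0,0,0,0.7],[0,0,0,0,0.7]]' 40
python3 -c "
from h import *
st([.514,.161,.046],.193)"
```

```text
time: 13.35
ee_pos: [0.5116, 0.1597, 0.0649]
eef_rot: [-0.093, 0.995, 0.005, 0.039]
ft_force: [-0.5, 0.4, -3.8]
width: 0.0438
t 13.35 pos [0.5116 0.1597 0.0649] yaw 0.187 zax [ 0.076  0.017 -0.997] F [-0.5   0.44 -3.79] T [-0.05  0.19 -0.  ] w 0.0438
turn -0.006
tool cm [-0.11  0.08  1.9 ]
```

```bash
python3 -m jog '[[-0.33,0,-0.05,0,0.7],[-0.33,0,-0.05,0,0.7],[-0.33,0,-0.05,0,0.7],[-0.33,0,-0.05,0,0.7],[-0.33,0,-0.05,0,0.7],[-0.33,0,-0.05,0,0.7],[-0.33,0,-0.05,0,0.7],[-0.33,0,-0.05,0,0.7],[-0.33,0,-0.05,0,0.7],[0,0,0,0,0.7]]' 40
python3 -c "
from h import *
st([.514,.161,.046],.193)"
```

```text
time: 14.35
ee_pos: [0.543, 0.1658, 0.0723]
eef_rot: [-0.093, 0.995, 0.005, 0.039]
ft_force: [0.4, -0.0, -4.5]
width: 0.0438
t 14.35 pos [0.543  0.1658 0.0723] yaw 0.187 zax [ 0.076  0.017 -0.997] F [ 0.42 -0.03 -4.45] T [-0.01  0.2   0.02] w 0.0438
turn -0.006
tool cm [3.14 0.07 2.39]
```

```bash
python3 -m jog '[[-0.4,0,-0.06,0,0.7],[-0.4,0,-0.06,0,0.7],[-0.1,0,-0.6,0,0.7],[-0.1,0,-0.8,0,0.7],[-0.15,0,-1.2,0,0.7],[-0.15,0,-1.2,0,0.7],[-0.15,0,-1.2,0,0.7],[-0.15,0,-1.2,0,0.7],[-0.15,0,-1.2,0,0.7],[0,0,0,0,0.7]]' 40
python3 -c "
from h import *
st([.536,-.173,.15],-.113);snap('scene','sc4')
im=load('sc4')['pixels'][...,::-1]; cv2.imwrite('pics/sc4c.png',cv2.resize(im[90:250,200:400],None,fx=4,fy=3.75,interpolation=cv2.INTER_CUBIC))"
```

```text
time: 15.35
ee_pos: [0.5559, 0.168, 0.1574]
eef_rot: [-0.093, 0.995, 0.005, 0.04]
ft_force: [0.1, -0.2, -3.9]
width: 0.0437
t 15.35 pos [0.5559 0.168  0.1574] yaw 0.187 zax [ 0.079  0.018 -0.997] F [ 0.13 -0.18 -3.91] T [0.03 0.14 0.06] w 0.0437
turn 0.3
tool cm [ 8.320e+00 -3.314e+01 -3.000e-02]
```

View pics/sc4c.png

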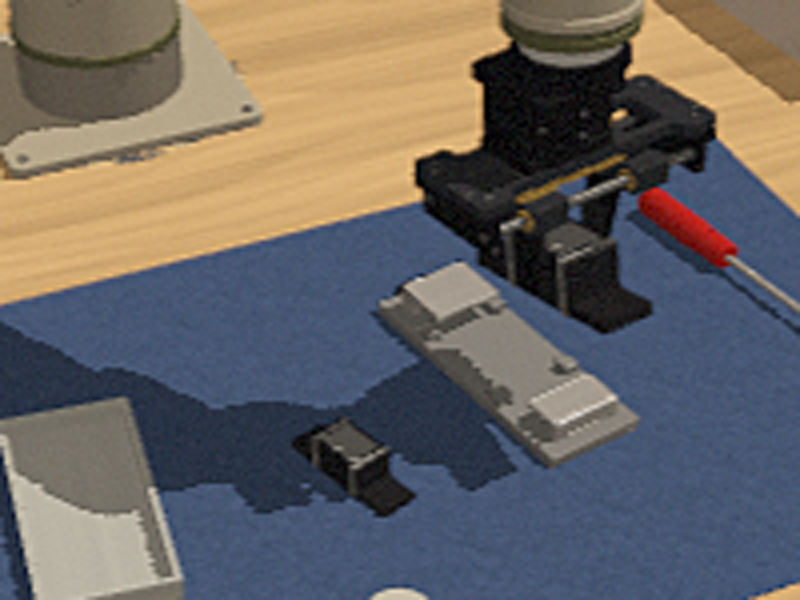

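The pack hangs free, toe slightly up, and the dock is empty and undisturbed. Now I carry it to the tray.

```bash
python3 -m jog '[[0.4,-1.7,0,0,0.7],[0.8,-3.4,0,0,0.7],[0.8,-3.4,0,0,0.7],[0.8,-3.4,0,0,0.7],[0.8,-3.4,0,0,0.7],[0.8,-3.4,0,0,0.7],[0.8,-3.4,0,0,0.7],[0.8,-3.4,0,0,0.7],[0.8,-3.4,0,0,0.7],[0.4,-1.7,0,0,0.7]]' 40
python3 -c "
from h import *
st([.541,-.175,.12],-.113)"
```

```text
time: 16.4
ee_pos: [0.5346, -0.1618, 0.1431]
eef_rot: [-0.095, 0.995, 0.005, 0.034]
ft_force: [0.6, 0.5, -3.7]
width: 0.0441
t 16.4 pos [ 0.5346 -0.1618  0.1431] yaw 0.19 zax [ 0.068  0.016 -0.998] F [ 0.64  0.48 -3.69] T [-0.    0.12  0.03] w 0.0441
turn 0.303
tool cm [-0.22 -1.42  2.33]
```

```bash
python3 -m jog '[[-0.2,-1.4,0,0,0.7],[0,0,0,0.1,0.7],[0,0,0,0.1,0.7],[0,0,0,0.1,0.7],[0,0,0.5,0,0.7],[0,0,0.5,0,0.7],[0,0,0.5,0,0.7],[0,0,0.3,0,0.7],[0,0,0,0,0.7],[0,0,0,0,0.7]]' 40
python3 -c "
from h import *
st([.541,-.175,.06],-.113);snap('wrist','w5');snap('scene','sc5')
a=load('w5')['pixels'][...,::-1];b=load('sc5')['pixels'][...,::-1][150:270,170:290]
cv2.imwrite('pics/c5.png',np.hstack([cv2.resize(a,(400,300)),cv2.resize(b,(400,300),interpolation=cv2.INTER_CUBIC)]))"
```

```text
time: 17.4
ee_pos: [0.5325, -0.1853, 0.1182]
eef_rot: [0.062, 0.998, 0.008, 0.028]
ft_force: [-0.1, -0.3, -2.8]
width: 0.0438
t 17.4 pos [ 0.5325 -0.1853  0.1182] yaw -0.123 zax [ 0.058  0.013 -0.998] F [-0.11 -0.26 -2.76] T [ 0.02  0.1  -0.02] w 0.0438
turn -0.01
tool cm [-0.39  1.01  5.88]
```

View pics/c5.png

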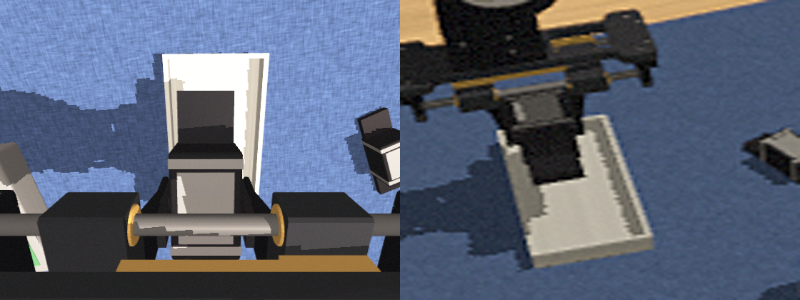

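The left view shows the tray's near end at about (163..270,53), with the pack over it slightly to the right-hand (−y) side of where I want it. I'll check against the tray rim and descend.

```bash
python3 -c "
from h import *
c=load('w5')
p=onz(c,228,77,.022);q=onz(c,378,73,.022);print(p,q,(p+q)/2, np.linalg.norm(p-q)); m=(p+q)/2; print('centre est',m[:2]+.095*np.array([np.cos(-.113),np.sin(-.113)]))"
python3 -m jog '[[-0.3,0.5,0,0,0.7],[-0.3,0.5,0,-0.01,0.7],[-0.05,0,0.8,0,0.7],[-0.05,0,0.8,0,0.7],[-0.05,0,0.8,0,0.7],[-0.05,0,0.8,0,0.7],[0,0,0.6,0,0.7],[0,0,0.5,0,0.7],[0,0,0,0,0.7],[0,0,0,0,0.7]]' 40
python3 -c "
from h import *
st([.541,-.175,.055],-.113)"
```

```text
[ 0.43711462 -0.20958852  0.022     ] [ 0.446317   -0.11561135  0.022     ] [ 0.44171581 -0.16259993  0.022     ] 0.09442664527490749
centre est [ 0.53610993 -0.1733121 ]
time: 18.5
ee_pos: [0.5452, -0.1746, 0.0718]
eef_rot: [0.056, 0.998, 0.008, 0.028]
ft_force: [-0.0, -0.2, -3.5]
width: 0.0438
t 18.5 pos [ 0.5452 -0.1746  0.0718] yaw -0.112 zax [ 0.057  0.013 -0.998] F [-0.03 -0.19 -3.52] T [-0.02  0.15 -0.02] w 0.0438
turn 0.001
tool cm [ 0.51 -0.12  1.65]
```

```bash
python3 -m jog '[[0.4,0,0.3,0,0.7],[0,0,0.3,0,0.7],[0,0,0.3,0,0.7],[0,0,0.3,0,0.7],[0,0,0.2,0,0.7],[0,0,0.2,0,0.7],[0,0,0.2,0,0.7],[0,0,0.2,0,0.7],[0,0,0,0,0.7],[0,0,0,0,0.7]]' 25
python3 -c "
from h import *
st([.541,-.174,.0385],-.105)"
```

```text
time: 19.5
ee_pos: [0.5433, -0.1741, 0.0513]
eef_rot: [0.056, 0.998, 0.008, 0.03]
ft_force: [-0.7, 0.5, -2.6]
width: 0.0437
t 19.5 pos [ 0.5433 -0.1741  0.0513] yaw -0.112 zax [ 0.06   0.013 -0.998] F [-0.73  0.5  -2.61] T [ 0.06  0.38 -0.01] w 0.0437
turn -0.007
tool cm [ 0.3  -0.04  1.27]
```

Near heel contact. I'll continue lowering in small steps at a lighter grip so the pack can pivot flat.

```bash
python3 -m jog '[[0,0,0.1,0,0.7],[0,0,0.15,0,0.7],[0,0,0.15,0,0.7],[0,0,0.15,0,0.7],[0,0,0.15,0,0.7],[0,0,0.15,0,0.7],[0,0,0.15,0,0.7],[0,0,0.15,0,0.7],[0,0,0,0,0.7],[0,0,0,0,0.7]]' 15
python3 -c "
from h import *
st([.541,-.174,.0385],-.105)"
```

```text
time: 20.5
ee_pos: [0.5458, -0.1742, 0.04]
eef_rot: [0.056, 0.998, 0.008, 0.032]
ft_force: [1.8, -0.1, -1.2]
width: 0.0437
t 20.5 pos [ 0.5458 -0.1742  0.04  ] yaw -0.111 zax [ 0.064  0.012 -0.998] F [ 1.76 -0.12 -1.19] T [-0.11 -0.08  0.03] w 0.0437
turn -0.006
tool cm [ 0.49 -0.04  0.12]
```

```bash
python3 -m jog '[[0,0,0.1,0,0.7],[0,0,0.1,0,0.7],[0,0,0.1,0,0.7],[0,0,0.1,0,0.7],[0,0,0,0,0.7],[0,0,0,0,0.7],[0,0,0,0,0.7],[0,0,0,0,0.7],[0,0,0,0,0.7],[0,0,0,0,0.7]]' 10
python3 -c "
from h import *
st([.541,-.174,.0385],-.105);snap('scene','sc6');snap('wrist','w6')
a=load('w6')['pixels'][...,::-1];b=load('sc6')['pixels'][...,::-1][170:270,180:270]
cv2.imwrite('pics/c6.png',np.hstack([cv2.resize(a,(400,500)),cv2.resize(b,(400,500),interpolation=cv2.INTER_CUBIC)]))"
```

```text
time: 21.5
ee_pos: [0.5459, -0.1739, 0.0384]
eef_rot: [0.056, 0.998, 0.009, 0.031]
ft_force: [0.2, 0.7, -0.2]
width: 0.0444
t 21.5 pos [ 0.5459 -0.1739  0.0384] yaw -0.111 zax [ 0.064  0.014 -0.998] F [ 0.24  0.71 -0.23] T [ 0.01  0.08 -0.02] w 0.0444
turn -0.006
tool cm [ 0.48 -0.07 -0.04]
```

View pics/c6.png

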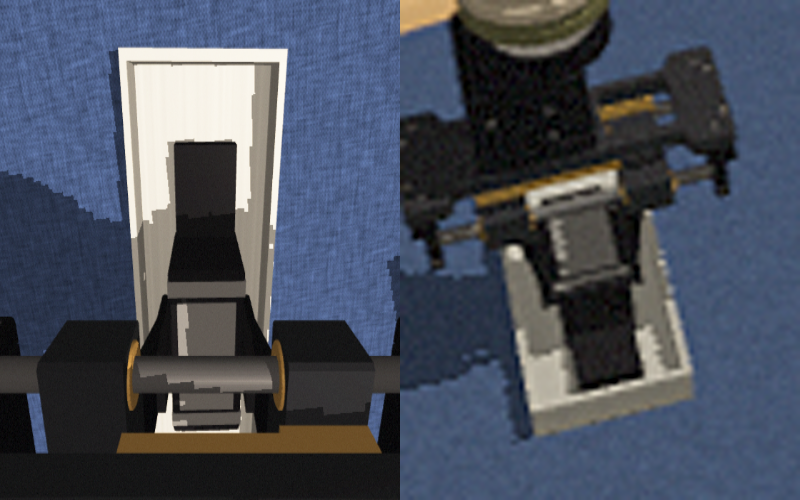

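The pack lies flat in the tray with clear margins on all sides and about zero vertical force. I'm opening slightly (the tray walls are close), then withdrawing straight up.

```bash
python3 -m jog '[[0,0,0,0,0.44],[0,0,0,0,0.44],[0,0,0,0,0.43],[0,0,0,0,0.43],[0,0,-0.3,0,0.43],[0,0,-0.6,0,0.43],[0,0,-1,0,0.43],[0,0,-1.5,0,0.43],[0,0,-2,0,0.4],[0,0,-2,0,0.3]]' 10
python3 -m jog '[[0,0,-2,0,0.2],[0,0,-2,0,0],[0,0,-2,0,0],[0,0,-2,0,0],[0,0,-2,0,0],[0,0,0,0,0],[0,0,0,0,0],[0,0,0,0,0],[0,0,0,0,0],[0,0,0,0,0]]'
python3 -c "
from h import *
st();snap('scene','sc7');snap('wrist','w7')
a=load('w7')['pixels'][...,::-1];b=load('sc7')['pixels'][...,::-1]
cv2.imwrite('pics/c7.png',np.hstack([cv2.resize(a,(400,400)),cv2.resize(b[130:290,90:310],(400,400),interpolation=cv2.INTER_CUBIC)]))"
```

```text
time: 22.6
ee_pos: [0.5394, -0.1751, 0.1158]
eef_rot: [0.056, 0.998, 0.009, 0.03]
ft_force: [-0.3, 0.6, 0.2]
width: 0.0554
time: 23.6
ee_pos: [0.5325, -0.1788, 0.2312]
eef_rot: [0.058, 0.998, 0.009, 0.035]
ft_force: [1.1, 0.4, -0.6]
width: 0.0875
t 23.6 pos [ 0.5325 -0.1788  0.2312] yaw -0.115 zax [ 0.071  0.014 -0.997] F [ 1.07  0.43 -0.59] T [-0.03  0.09  0.04] w 0.0875
```

View pics/c7.png

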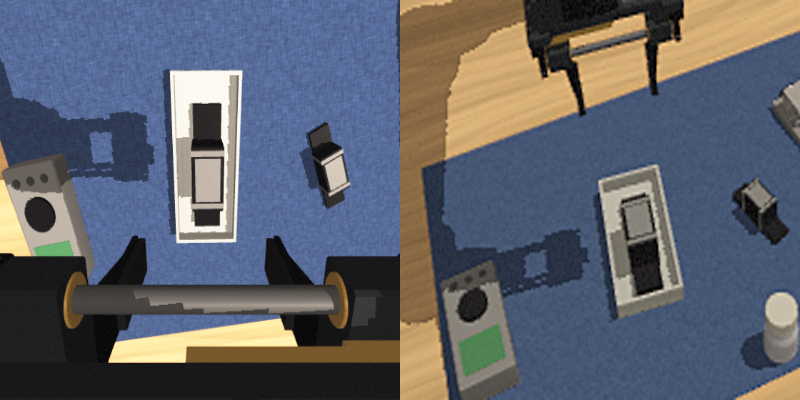

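The pack lies flat inside the tray with margin all round, at about (207,165) in the left half. The gripper is empty and clear, and the bystanders are unmoved, so I'm handing in.

```bash
python3 -c "
from h import *
print(r.close_job())"
```

```text
the job is handed in; nothing more can be done
None
```

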